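# Slide the bead box home between freshly glued guide rails

## Robot

A 7-joint arm with a two-finger parallel gripper is mounted at the origin on the work surface. World frame = base frame: x ahead of the robot, y to its left, z up, the work surface at z = 0. Lengths are in mm, angles in rad, forces in N, time in s.
With the tool pointing down it reaches from about 400 to 925 mm from the base axis. Payload 4.1 kg.
Tool frame: the origin (TCP) lies between the finger pads; the fingertips stand 22 mm ahead of it and the grasp point (between the pads) lies 3 mm ahead of it; z points along the fingers, y is the line along which they close (so a half turn about z gives the same grasp; the last joint's range is limited). The gripper opens to 85 mm and grips with 20 to 120 N. Pads are 22 mm wide; open, the fingers measure 114 mm over their backs; the gripper's body (76 mm by 85 mm) begins 54 mm behind the grasp point. The pads swing forward as they close: fully open they stand 13 mm farther back than shut.
Start: joints at [1.028, 0.398, 0.045, 1.537, -0.019, 1.207, -0.051], TCP at [279.132, -587.048, 253.347] pointing down, gripper open.
Joint ranges: [-2.82, 2.82], [-0.49, 2.23], [-1.37, 1.46], [0, 2.46], [-1.36, 4.5], [0.23, 2], [-2.94, 2.94]. Speed limits (rad/s): [2.57, 2.57, 3.14, 3.14, 3.14, 3.14, 3.14].

## Interface

Orientations are given as a 3x3 rotation matrix whose columns are the frame's x, y, z axes.
In Python, from rig import ctrl gives the robot as it stands.
- The arm moves only by the shell command python3 -m pendant 'ROWS'. ROWS is JSON, a list of rows, each a list of 3 entries, a list of its own where there are three numbers: the closure, from -1 (fully open) to 1 (shut), then the shift along the world's x, y, z each as a share of 200 mm, from -1 to 1, then the turn about the world's z as a share of 60 degrees, from -1 to 1. In form: [[jaw, [tx, ty, tz], yaw], ...]. A call has 1 to 20 rows; each row shifts and turns the commanded pose from where the row before left it; what a row does not reach is not made up. A row lasts 1/12 s, in which the tool goes at most 41.7 mm and 7.16 degrees, less where a joint would pass 70% of its speed; a pose out of reach is approached as far as the arm can. A call with a number of a shift or a turn outside -1 to 1 is refused whole. A call with a gripper value outside its range is refused whole. The fingers move at their own pace and stop on an object; the grip force is fixed at half the most. Time passes only in rows, so rows that do not move let the fingers close. It gives the time, the measured TCP pose, the force, the opening and the grip force at its end, in the units of the state.
- ctrl.get_obs(): the state, without advancing time (a new reading comes with each control period).
- ctrl.get_image(name): name is "scene" or "side" or "wrist"; returns a dict with "pixels" (384x512x3 uint8, red, green, blue), "fx", "fy", "cx", "cy" (pixels), "cam_to_world" (4x4, takes a point from camera to world coordinates). Camera axes: x right, y down, z forward; pixel columns grow to the right and rows downward; lengths in mm; the calibration is good to about 2 mm. A picture is of the moment at which its call begins. There is no depth.
- ctrl.finish_job(): hands the job in; it is judged then, once.
The state is a dict: "time": time; "qpos": joint angles; "joint_velocities": joint speeds; "joint_efforts": joint torques, N m; "eef_pos": TCP position; "tool_rot": TCP orientation; "ft_force": force on the tool from outside, world axes, zero at the start; "wrist_torque": the same for the moment, N m; "finger_gap": finger opening in mm; "finger_force": force on a finger pad.
Only numpy, scipy, OpenCV 4.12 (cv2) and the standard library are available. Lean on these libraries where they do the work, as an engineer would, in place of code of your own. Each camera call takes 0.05 s, during which the arm holds its last target. There are 200 camera calls.

## Task

The two yellow guide rails of the bead box's parking lane have just been glued to the bench and the glue is still setting. The blue bead box stands askew before the open mouth: with the fingers, push it into the lane and all the way down until its front is up against the dark stop at the end, without the box or the robot touching either rail. Only push the box, do not lift or tip it, and leave the other things on the bench where they are.

Things in the scene. Friction and masses are not known exactly. Their poses are not given: they have to be found in the camera images.
- box: Blue closed bead box with a dark band, 120 mm long (its x), 86 mm wide (its y), 50 mm high, 0.3 to 0.65 kg, loose on the bench; too wide to pinch. Origin at the centre of its underside. It starts outside the mouth, its +x end (brass clasp) towards it, up to 22 mm off the centre line and turned up to 0.25 rad from it.
- lane: Fixed parking lane: cork-coloured strip level with the bench, 108 mm wide and 200 mm long between the rails, closed by a dark stop (136 mm wide, 30 mm high, face at x = 200 mm). Origin on the bench in the middle of the open mouth; +x runs down the lane to the stop (roughly world +y, within 0.25 rad), +y to the left of that. Box home: its origin at x = 140 mm; centred, it has 11 mm to each rail.
- rail_left: The yellow guide rail on the lane's +y side (the robot's side): 200 mm long, 14 mm wide, 16 mm high. Origin at the middle of its underside, at x = 100 mm, y = 61 mm in the lane's frame. Must not be touched; fingertips kept above 16 mm pass over it.
- rail_right: The yellow guide rail on the lane's -y side (away from the robot), same size; origin at x = 100 mm, y = -61 mm in the lane's frame. Must not be touched.
- glue: White glue bottle, 50 mm across, 120 mm tall, standing beyond the lane's right rail. Origin at its foot. Leave alone.
- hammer: Hammer, 260 mm long, lying along the lane on the robot's side of the left rail, 26 mm high. Origin under its middle, x from handle to head. Leave alone.
- screwdriver: Screwdriver with a blue handle, 170 mm long, lying to the right of the box. Origin under its middle, x to the tip. Leave alone.
- pliers: Pliers with red handles, 135 mm long, lying beyond the lane's stop, 13 mm high. Origin under the pivot, x to the tip. Leave alone.
- dish: Shallow blue round dish, 100 mm across, 18 mm high, left beyond the lane's stop or to the right of the box (dish and steel block swap places). Origin under its centre. Leave alone.
- block: Dark steel bench block, 85 x 85 x 20 mm, left beyond the lane's stop or to the right of the box (dish and steel block swap places). Origin under its centre. Leave alone.
- cup: Green cup of brushes, 80 mm across, 95 mm tall (190 mm with the brushes), beyond the lane's right rail. Origin under its centre. Leave alone.
There are look-alikes about, which are no part of the job. Leave any pink look-alike of the box alone.

How it is judged:
By the outcome, as a careful person would: the job done as asked, in the order asked, and still so for the second after the job is handed in, with the robot touching nothing.
It also fails if it takes over 67 s, if anything falls off the work surface, if the arm or the gripper's body presses on something with over 40 N, if the wrist force passes 120 N, or if a joint passes its speed limit or range.

## Working session

There is one attempt and no reset: what is moved stays moved. The work goes in short steps, Python scripts to look and compute and a shell command to move; the robot and the scene stay as the last step left them, time stands still between calls to the robot, and variables do not carry over. Pictures are saved under pics/ and viewed, at most 10 in all, crops included, and the job is handed in when it is done.

```bash
mkdir -p pics; ls; python3 - <<'E'
from rig import ctrl
import cv2,numpy as np
o=ctrl.get_obs();print(o['time'],o['eef_pos'],o['tool_rot'],o['finger_gap'])
for n in("scene","side"):
    i=ctrl.get_image(n);cv2.imwrite(f"pics/{n}0.png",i["pixels"][...,::-1]);print(n,i["fx"],i["cx"],i["cy"],np.round(i["cam_to_world"],3).tolist())
E
```

```text
pics
0.0 [ 278.86056464 -586.47575662  252.26197577] [[ 9.03083572e-01  4.29463792e-01 -9.55981793e-04]
 [ 4.29464836e-01 -9.03081963e-01  1.70923687e-03]
 [-1.29274569e-04 -1.95414430e-03 -9.99998082e-01]] 85.45704780061068
scene 409.01986993281065 252.6726649033707 189.10550599037515 [[0.202, 0.599, -0.775, 1553.942], [0.979, -0.109, 0.171, -184.616], [0.018, -0.793, -0.608, 848.423], [0.0, 0.0, 0.0, 1.0]]
side 408.45532782432423 263.0767685579909 195.72372545862848 [[-0.971, -0.141, 0.193, 240.249], [-0.239, 0.539, -0.808, 1184.881], [0.01, -0.831, -0.557, 856.814], [0.0, 0.0, 0.0, 1.0]]
```

View pics/scene0.png

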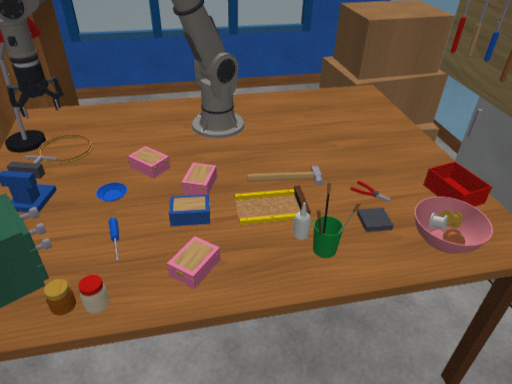

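View pics/side0.png

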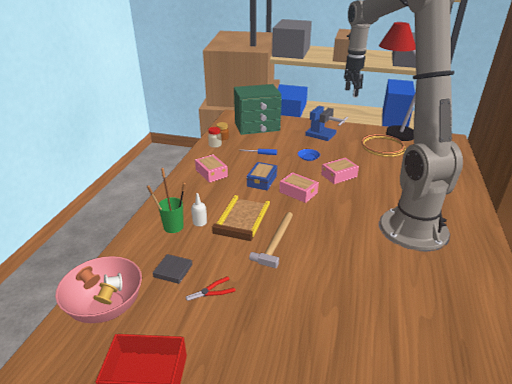

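The blue box is at scene (189,210), with pink look-alikes at (200,178), (150,161) and (194,260). Only the blue one with the dark band fits, and it stands left of the lane mouth (237,206). I'll confirm with an enlarged crop.

```bash
python3 - <<'E'
import cv2,numpy as np
a=cv2.imread("pics/scene0.png")[160:260,155:325];b=cv2.imread("pics/side0.png")[150:250,190:310]
a=cv2.resize(a,None,fx=4.5,fy=4.5,interpolation=cv2.INTER_CUBIC);cv2.imwrite("pics/cs.png",a)
cv2.imwrite("pics/cd.png",cv2.resize(b,None,fx=6,fy=6,interpolation=cv2.INTER_CUBIC))
E
```

```text
(no output)
```

View pics/cs.png

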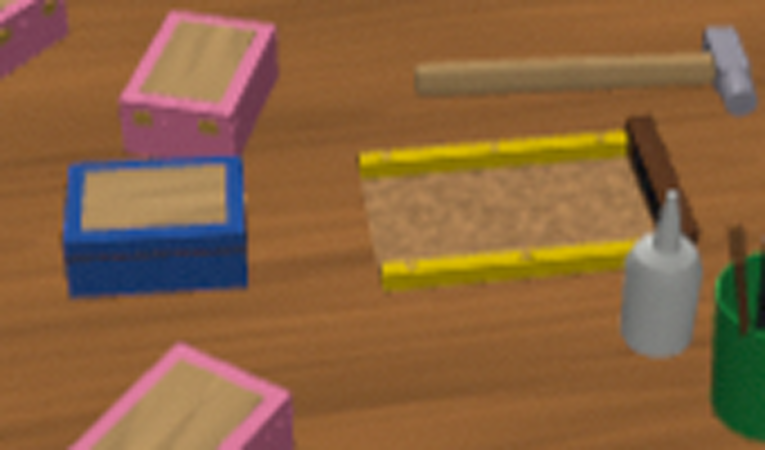

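View pics/cd.png

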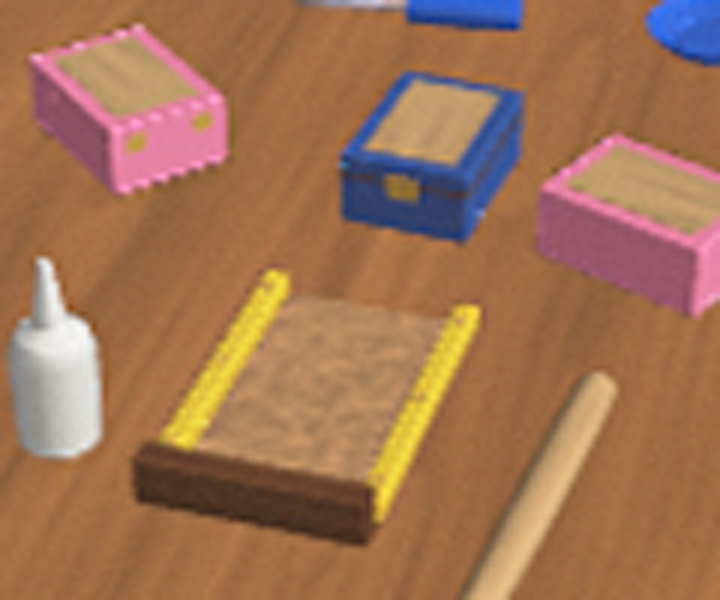

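The crops confirm it: the blue box has a brass clasp on the end facing the lane (side crop (400,187)), and the lane mouth is at the rail ends. Next I fit the poses from corners in both views.

```bash
cat > h.py <<'E'
import numpy as np
from scipy.optimize import least_squares
def proj(im,P):
    T=np.linalg.inv(np.array(im["cam_to_world"]));c=P@T[:3,:3].T+T[:3,3]
    return np.c_[im["fx"]*c[:,0]/c[:,2]+im["cx"],im["fy"]*c[:,1]/c[:,2]+im["cy"]]
def W(p,P):
    P=np.array(P,float);c,s=np.cos(p[2]),np.sin(p[2])
    return np.c_[p[0]+c*P[:,0]-s*P[:,1],p[1]+s*P[:,0]+c*P[:,1],P[:,2]]
def fit(views,x0):
    f=lambda p:np.concatenate([(proj(im,W(p,P))-uv).ravel() for im,P,uv in views])
    r=least_squares(f,x0,loss="soft_l1",x_scale=[10,10,.1]);return r.x,f(r.x).reshape(-1,2)
def lane2(lp,p):
    c,s=np.cos(lp[2]),np.sin(lp[2]);d=np.array(p[:2])-lp[:2]
    return c*d[0]+s*d[1],-s*d[0]+c*d[1]
E
python3 - <<'E'
from h import *
from rig import ctrl
S=ctrl.get_image("scene");D=ctrl.get_image("side")
u=lambda a,s,o:(np.array(a)+.5)/s-.5+np.array(o)
sc=lambda a:u(a,4.5,(155,160)); sd=lambda a:u(a,6,(190,150))
box=[(-60,43,50),(60,43,50),(60,-43,50),(-60,-43,50),(-60,-43,0),(60,-43,0)]
bs=sc([(68,163),(242,157),(246,232),(64,240),(72,297),(247,287)])
box2=[(60,-43,50),(60,43,50),(-60,43,50),(-60,-43,50),(60,-43,0),(60,43,0)]
bd=sd([(343,163),(468,180),(523,93),(408,73),(342,218),(465,241)])
ln=[(0,68,16),(0,54,0),(0,-54,16),(0,-68,0),(200,68,16)];ls=sc([(360,154),(364,178),(383,264),(387,291),(628,130)])
l2=[(0,68,16),(0,54,16),(0,-68,16),(0,-54,16),(200,68,30),(200,-68,30)]
ld=sd([(480,308),(456,305),(267,270),(291,277),(375,485),(150,443)])
np.set_printoptions(suppress=True,precision=2)
for n,v,x in(("box",[(S,box,bs),(D,box2,bd)],[600,-300,1.5]),("lane",[(S,ln,ls),(D,l2,ld)],[600,-150,1.5])):
    p,r=fit(v,x);print(n,np.round(p,3),r.ravel());
    for k in v: print(' single',np.round(fit([k],x)[0],3))
    if n=="box":b=p
print("box in lane",lane2(p,b),b[2]-p[2])
E
```

```text
box [ 569.21 -165.31    1.48] [ 0.34 -0.76  0.18 -1.49  0.02 -0.52 -0.18  0.05 -0.2  -0.14  0.56 -0.33
 -0.61 -2.   -0.21 -0.81  0.18 -0.98 -0.81 -1.23 -0.28 -0.17  0.08  0.11]
 single [ 571.3  -165.79    1.48]
 single [ 566.61 -159.82    1.47]
lane [570.86 -14.9    1.53] [ 0.52 -1.04  0.2   0.04  0.36 -1.22  0.08 -0.3  -0.07 -0.65 -0.29 -0.64
  0.01 -0.78 -0.05 -0.45 -0.49 -0.99  0.57 -0.2  -1.19 -0.8 ]
 single [573.9  -16.22   1.53]
 single [569.03 -11.54   1.52]
box in lane (np.float64(-150.33157494356968), np.float64(-5.022785818508808)) -0.04823499571572398
```

```bash
python3 -m pendant '[[-0.18,[0.117,0.134,0],0.0825],[-0.18,[0.117,0.134,0],0.0825],[-0.18,[0.117,0.134,0],0.0825],[-0.18,[0.117,0.134,0],0.0825],[-0.18,[0.117,0.134,0],0.0825],[-0.18,[0.117,0.134,0],0.0825],[-0.18,[0.117,0.134,0],0.0825],[-0.18,[0.117,0.134,0],0.0825],[-0.18,[0.117,0.134,0],0.0825],[-0.18,[0.117,0.134,0],0.0825],[-0.18,[0.117,0.134,0],0.0825],[-0.18,[0.117,0.134,0],0.0825],[-0.18,[0,0,0],0],[-0.18,[0,0,0],0],[-0.18,[0,0,0],0]]'
python3 - <<'E'
from rig import ctrl
import cv2,numpy as np
from h import *
o=ctrl.get_obs();R=o['tool_rot'];print(o['eef_pos'],np.arctan2(R[1][1],R[0][1]),o['finger_gap'])
i=ctrl.get_image("wrist");cv2.imwrite("pics/w1.png",i["pixels"][...,::-1]);print(i["fx"],i["cx"],i["cy"],np.round(i["cam_to_world"],3).tolist())
S=ctrl.get_image("scene")
b=np.array([569.2,-165.3,1.48]);print(proj(i,W(b,[(-60,43,50),(-60,-43,50),(60,-43,50),(60,43,50)])).round())
def grd(im,u,v):
    T=np.array(im["cam_to_world"]);d=T[:3,:3]@[(u-im["cx"])/im["fx"],(v-im["cy"])/im["fy"],1];return (T[:3,3]-d*T[2,3]/d[2])[:2].round()
for n,u in dict(cup=(325,254),glue=(302,238),pink=(205,190),dish=(112,193)).items():print(n,grd(S,*u))
E
```

```text
time: 1.45
eef_pos: [559.4, -266.0, 253.0]
tool_rot: [[0.091, 0.996, -0.001], [0.996, -0.091, -0.001], [-0.001, -0.001, -1.0]]
ft_force: [-0.6, -0.9, 0.8]
finger_gap: 50.6
finger_force: 0.0
[ 559.42816001 -266.03638439  252.99077378] -0.09091573593884729 50.603723687600926
288.9826185013402 254.44132278079192 191.11141213506642 [[0.996, -0.086, -0.026, 565.067], [-0.09, -0.958, -0.273, -197.479], [-0.001, 0.274, -0.962, 373.331], [0.0, 0.0, 0.0, 1.0]]
[[217. 135.]
 [295. 135.]
 [300.  11.]
 [213.  11.]]
cup [806. 195.]
glue [732. 149.]
pink [ 449. -106.]
dish [ 410. -412.]
```

View pics/w1.png

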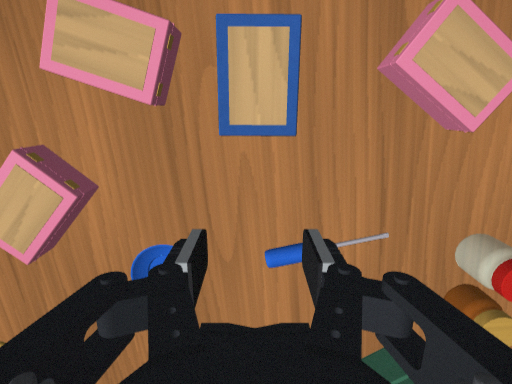

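The wrist view matches the fitted pose: rear top corners at (218,136) and (297,136), predicted within 2 px. The descent area is clear, with the screwdriver about 130 mm behind.

```bash
python3 -m pendant '[[-0.18,[0.001,0,-0.132],0],[-0.18,[0.001,0,-0.132],0],[-0.18,[0.001,0,-0.132],0],[-0.18,[0.001,0,-0.132],0],[-0.18,[0.001,0,-0.132],0],[-0.18,[0.001,0,-0.132],0],[-0.18,[0,0,-0.132],0],[-0.18,[0,0,-0.132],0],[-0.18,[0,0,0],0],[-0.18,[0,0,0],0],[-0.18,[0.002,0.025,0],0],[-0.18,[0.002,0.025,0],0],[-0.18,[0.002,0.025,0],0],[-0.18,[0.002,0.02,0],0],[-0.18,[0.002,0.02,0],0],[-0.18,[0.002,0.02,0],0],[-0.18,[0.002,0.02,0],0],[-0.18,[0.002,0.02,0],0],[-0.18,[0.002,0.02,0],0],[-0.18,[0,0,0],0]]'
python3 - <<'E'
from rig import ctrl
import cv2
for n in("wrist",):
  i=ctrl.get_image(n);cv2.imwrite("pics/w2.png",i["pixels"][...,::-1])
E
```

```text
time: 3.22
eef_pos: [565.0, -226.8, 42.6]
tool_rot: [[0.09, 0.996, 0.001], [0.996, -0.09, -0.001], [-0.001, 0.001, -1.0]]
ft_force: [-0.7, -2.6, 2.8]
finger_gap: 50.2
finger_force: 1.6
```

View pics/w2.png

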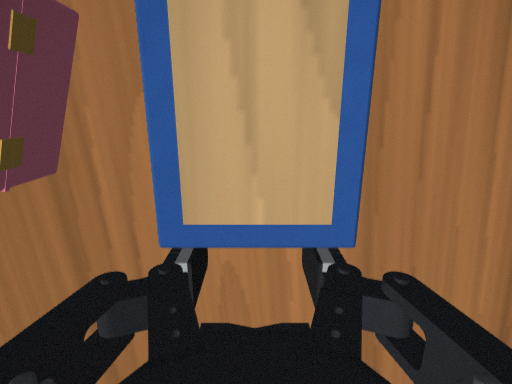

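The fingers are in contact, square to the box's rear face. The rear top edge is at row 247, columns 160–355, almost centred. I push forward while turning it straight.

```bash
python3 -m pendant '[[-0.18,[0,0.025,0],0.0035],[-0.18,[0,0.025,0],0.0035],[-0.18,[0,0.025,0],0.0035],[-0.18,[0,0.025,0],0.0035],[-0.18,[0,0.025,0],0.0035],[-0.18,[0,0.025,0],0.0035],[-0.18,[0,0.025,0],0.0035],[-0.18,[0,0.025,0],0.0035],[-0.18,[0,0.025,0],0.0035],[-0.18,[0,0.025,0],0.0035],[-0.18,[0,0.025,0],0.0035],[-0.18,[0,0.025,0],0.0035],[-0.18,[0,0.025,0],0.0035],[-0.18,[0,0.025,0],0.0035],[-0.18,[0,0,0],0],[-0.18,[0,0,0],0]]'
python3 - <<'E'
from rig import ctrl
import cv2,numpy as np
w=ctrl.get_image("wrist")["pixels"];s=ctrl.get_image("scene")["pixels"];d=ctrl.get_image("side")["pixels"]
R=lambda a:cv2.resize(a,(400,300),interpolation=cv2.INTER_CUBIC)
cv2.imwrite("pics/m3.png",np.hstack([R(s[150:246,180:308]),R(d[158:248,205:325])])[...,::-1])
cv2.imwrite("pics/w3.png",w[...,::-1])
E
```

```text
time: 4.6
eef_pos: [564.7, -155.1, 42.0]
tool_rot: [[0.038, 0.999, -0.0], [0.999, -0.038, 0.001], [0.001, -0.0, -1.0]]
ft_force: [0.0, -1.3, 0.9]
finger_gap: 50.5
finger_force: 0.7
```

View pics/m3.png

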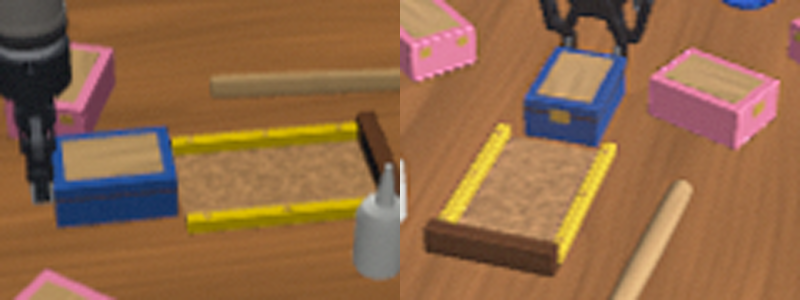

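View pics/w3.png

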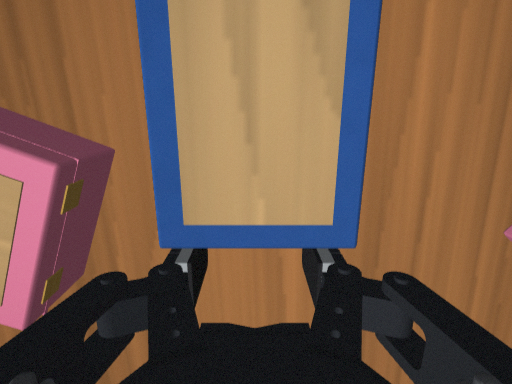

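The box follows the fingers rigidly, square, with its front just before the mouth. I'll check its lateral position relative to the lane from both views.

```bash
python3 - <<'E'
from h import *
from rig import ctrl
S=ctrl.get_image("scene");D=ctrl.get_image("side")
np.set_printoptions(suppress=True,precision=1)
u=lambda a,s,o:(np.array(a)+.5)/s-.5+np.array(o)
sc=lambda a:u(a,3.125,(180,150)); sd=lambda a:u(np.array(a)-[400,0],10/3,(205,158))
bs=[(60,43,50),(60,-43,50),(60,-43,0),(-60,-43,0)];us=sc([(170,129),(177,182),(178,215),(58,224)])
bd=[(60,-43,50),(60,43,50),(60,-43,0),(60,43,0),(-60,43,50)];ud=sd([(527,103),(608,113),(526,136),(603,144),(627,63)])
b,r=fit([(S,bs,us),(D,bd,ud)],[570,-85,1.53]);print(b,b[2],r.ravel())
for L in([570.9,-14.9,1.53],):print(lane2(L,b))
for k,L in(((S,bs,us),[573.9,-16.2,1.53]),((D,bd,ud),[569,-11.5,1.52])):
    p,_=fit([k],[570,-85,1.53]);print(p,p[2],lane2(L,p))
E
```

```text
[562.7 -82.3   1.5] 1.5252769000684436 [-0.6 -2.5  0.6 -2.5  0.3 -0.7  0.1 -0.1 -0.5 -1.9 -2.3 -1.1  0.  -0.5
 -1.   1.   0.7 -2.3]
(np.float64(-67.64034022161671), np.float64(5.491344067645169))
[567.8 -82.4   1.5] 1.4746780180724215 (np.float64(-66.41086840574606), np.float64(3.34620655663361))
[561.  -76.1   1.6] 1.5799605664655012 (np.float64(-64.92910889185632), np.float64(4.659867660957454))
```

```bash
cat > sil.py <<'E'
from h import *
from rig import ctrl
import cv2
np.set_printoptions(suppress=True,precision=3)
B=[(x,y,z) for x in(-60,60) for y in(-43,43) for z in(0,50)]
L=[(x,y,z) for x in(0,200) for y in(-68,68) for z in(0,16)]
def hull(rgb,kind,roi):
    h=cv2.cvtColor(rgb,cv2.COLOR_RGB2HSV);H,s,v=[h[...,k].astype(int) for k in range(3)]
    m=((H>105)&(H<128)&(s>140)&(v>40)) if kind=="b" else ((H>24)&(H<34)&(s>190)&(v>80))
    k=np.zeros_like(m);x0,y0,x1,y1=roi;k[y0:y1,x0:x1]=1;m=(m&k).astype(np.uint8)
    n,lab,st,_=cv2.connectedComponentsWithStats(m,connectivity=8);
    for j in range(1,n):
        if st[j,4]<12:m[lab==j]=0
    yx=np.argwhere(m);return yx[:,::-1].astype(float)
def support(im,model,uv,dirs):
    a=np.radians(dirs);n=np.c_[np.cos(a),np.sin(a)];t=(uv@n.T).max(0)+.5*np.maximum(abs(n[:,0]),abs(n[:,1]))
    return lambda p:(proj(im,W(p,model))@n.T).max(0)-t
def sfit(fs,x0):
    f=lambda p:np.concatenate([g(p) for g in fs]);r=least_squares(f,x0,loss="soft_l1",f_scale=.5,x_scale=[10,10,.1]);return r.x,r.fun
def rd(n):return cv2.imread(n)[...,::-1].copy()
def lane(S,D):
    s=support(S,L,hull(rd("pics/scene0.png"),"y",(225,180,305,235)),[170,190,210,230,250,260,270,100,120,140])
    d=support(D,L,hull(rd("pics/side0.png"),"y",(205,185,285,245)),[180,200,220,240,260,270,290,310,330,350,0,20])
    return [s,d]
E
python3 - <<'E'
from sil import *
S=ctrl.get_image("scene");D=ctrl.get_image("side")
lf=lane(S,D)
bs0=hull(rd("pics/scene0.png"),"b",(160,185,220,235));bd0=hull(rd("pics/side0.png"),"b",(240,155,285,195))
A=list(range(0,360,20));RS=[-80,-60,-40,-20,0,20,40,60,80,100,120];RD=[-30,-10,10,30,60,80,100,120,140,160,180,200]
bs=hull(S["pixels"],"b",(190,180,245,230));bd=hull(D["pixels"],"b",(235,160,290,205))
for nm,i in(("both",[0,1]),("scene",[0]),("side",[1])):
    l,r=sfit([lf[k] for k in i],[571,-15,1.53]);print(nm,"lane",l,np.abs(r).max())
    f=[support(S,B,bs0,A),support(D,B,bd0,A)];b,r=sfit([f[k] for k in i],[569,-165,1.48]);print("  box0",b,np.array(lane2(l,b)),b[2]-l[2],np.abs(r).max())
    f=[support(S,B,bs,RS),support(D,B,bd,RD)];b,r=sfit([f[k] for k in i],[569,-85,1.53]);print("  box1",b,np.array(lane2(l,b)),b[2]-l[2],np.abs(r).max())
E
```

```text
Traceback (most recent call last):
  File "sil.py", line 23, in lane
    d=support(D,L,hull(rd("pics/side0.png"),"y",(205,185,285,245)),[180,200,220,240,260,270,290,310,330,350,0,20])
  File "sil.py", line 16, in support
    a=np.radians(dirs);n=np.c_[np.cos(a),np.sin(a)];t=(uv@n.T).max(0)+.5*np.maximum(abs(n[:,0]),abs(n[:,1]))
                                                      ~~~~~~~~~~~~^^^
ValueError: zero-size array to reduction operation maximum which has no identity
```

```bash
sed -i 's/(H>24)&(H<34)&(s>190)&(v>80)/(H>20)\&(H<36)\&(s>150)\&(v>120)/' sil.py
cat > run.py <<'E'
from sil import *
i=cv2.cvtColor(rd("pics/side0.png"),cv2.COLOR_RGB2HSV);print(i[210:216:3,225:236:2].tolist())
S=ctrl.get_image("scene");D=ctrl.get_image("side")
for n,r in(("scene",(225,180,305,235)),("side",(205,185,285,245))):
    h=hull(rd(f"pics/{n}0.png"),"y",r);print(n,len(h),h.min(0),h.max(0))
lf=lane(S,D)
bs0=hull(rd("pics/scene0.png"),"b",(160,185,220,235));bd0=hull(rd("pics/side0.png"),"b",(240,155,285,195))
A=list(range(0,360,20));RS=[-80,-60,-40,-20,0,20,40,60,80,100,120];RD=[-30,-10,10,30,60,80,100,120,140,160,180,200]
bs=hull(S["pixels"],"b",(190,180,245,230));bd=hull(D["pixels"],"b",(235,160,290,205))
for nm,i in(("both",[0,1]),("scene",[0]),("side",[1])):
    l,r=sfit([lf[k] for k in i],[571,-15,1.53]);print(nm,"lane",l,np.abs(r).max())
    f=[support(S,B,bs0,A),support(D,B,bd0,A)];b,r=sfit([f[k] for k in i],[569,-165,1.48]);print("  box0",b,np.array(lane2(l,b)),b[2]-l[2],np.abs(r).max())
    f=[support(S,B,bs,RS),support(D,B,bd,RD)];b,r=sfit([f[k] for k in i],[569,-85,1.53]);print("  box1",b,np.array(lane2(l,b)),b[2]-l[2],np.abs(r).max())
E
python3 run.py
```

```text
[[[23, 185, 210], [22, 176, 224], [25, 189, 232], [16, 133, 195], [13, 118, 186], [14, 119, 187]], [[24, 187, 225], [25, 186, 232], [16, 142, 178], [15, 121, 177], [14, 121, 187], [15, 122, 172]]]
scene 732 [235. 189.] [295. 224.]
side 348 [216. 195.] [269. 236.]
both lane [571.915 -15.749   1.541] 1.358772653262406
  box0 [ 569.301 -166.146    1.493] [-150.409   -1.849] -0.04840219747378183 2.7405320011517915
  box1 [566.111 -88.725   1.566] [-73.116   3.637] 0.025281393026318044 5.249553204427649
scene lane [574.257 -17.039   1.529] 0.43864766670472477
  box0 [ 567.658 -165.158    1.452] [-148.265    0.458] -0.0775540772317529 2.264627349028814
  box1 [564.496 -87.775   1.507] [-71.079   6.823] -0.02192440914884397 1.5170258486427315
side lane [570.29  -12.722   1.544] 1.061583511502107
  box0 [ 569.468 -162.959    1.52 ] [-150.204   -3.21 ] -0.024365123067287886 2.933298063015201
  box1 [566.895 -92.486   1.6  ] [-79.826   1.253] 0.055650715921202076 4.684822363365534
```

Silhouette masks are too coarse. I'll back off, rise and look straight down with the wrist camera, so box and lane mouth are in one image.

```bash
python3 -m pendant '[[-0.18,[0,-0.04,0],0],[-0.18,[0,-0.06,0],0],[-0.18,[0,0,0.15],0],[-0.18,[0,0,0.15],0],[-0.18,[0,0,0.15],0],[-0.18,[0,0,0.15],0],[-0.18,[0,0.1,0.15],0],[-0.18,[0,0.1,0.15],0],[-0.18,[0,0.1,0.1],0],[-0.18,[0,0.1,0],0],[-0.18,[0,0.1,0],0],[-0.18,[0,0.1,0],0],[-0.18,[0,0,0],0],[-0.18,[0,0,0],0],[-0.18,[0,0,0],0]]'
python3 - <<'E'
from rig import ctrl
import cv2,numpy as np
i=ctrl.get_image("wrist");cv2.imwrite("pics/w4.png",i["pixels"][...,::-1]);np.save("w4.npy",i,allow_pickle=True)
cv2.imwrite("pics/w4b.png",cv2.resize(i["pixels"][0:320,130:386],(480,600),interpolation=cv2.INTER_CUBIC)[...,::-1])
E
```

```text
time: 6.3
eef_pos: [564.7, -58.5, 242.1]
tool_rot: [[0.041, 0.999, -0.0], [0.999, -0.041, -0.001], [-0.001, -0.0, -1.0]]
ft_force: [0.2, -0.1, 0.5]
finger_gap: 50.3
finger_force: 0.0
```

View pics/w4b.png

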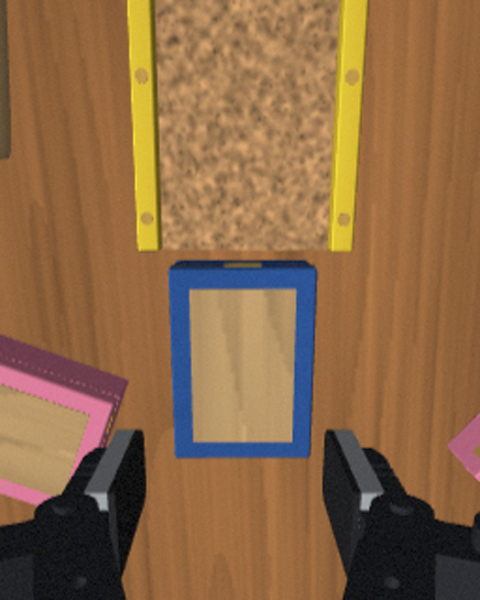

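The wrist view shows the box (top corners (170,268), (316,268), (309,457), (176,458)) just before the mouth (rail ends (137,250) and (352,250)), clear of both rails.

```bash
cat > pl.py <<'E'
import numpy as np
i=np.load("w4.npy",allow_pickle=True).item()
T=np.array(i["cam_to_world"])
def at(u,v,z):
    u=(u+.5)/1.875-.5+130;v=(v+.5)/1.875-.5
    d=T[:3,:3]@[(u-i["cx"])/i["fx"],(v-i["cy"])/i["fy"],1];return (T[:3,3]+d*(z-T[2,3])/d[2])[:2]
E
python3 - <<'E'
from pl import *
np.set_printoptions(suppress=True,precision=2)
lo,ro,lt,rt=[at(*p,16) for p in((137,250),(352,250),(127,0),(369,0))]
n=np.linalg.norm
yl=np.arctan2(*(lt-lo)[::-1]);yr=np.arctan2(*(rt-ro)[::-1]);yw=np.arctan2(*(ro-lo)[::-1])+np.pi/2
print("mouth width",n(ro-lo),"yaws",yl,yr,yw,"mid",(lo+ro)/2)
q=[at(*p,50) for p in((170,268),(316,268),(309,457),(176,458))]
print("box",n(q[0]-q[1]),n(q[1]-q[2]),n(q[2]-q[3]),n(q[3]-q[0]))
bc=sum(q)/4;by=np.arctan2(*(q[0]+q[1]-q[2]-q[3])[::-1])
Y=(yl+yr)/2;d=bc-(lo+ro)/2;c,s=np.cos(Y),np.sin(Y)
print("box",bc,by,"lane yaw",Y,"in lane",c*d[0]+s*d[1],-s*d[0]+c*d[1],by-Y)
E
```

```text
mouth width 135.18218173857986 yaws 1.5221781809562733 1.521371009572523 1.5305829094087704 mid [572.33 -17.76]
box 83.5370002219889 118.60712077071264 84.11904671608544 119.30677169599787
box [568.3  -84.53] 1.5324904389477498 lane yaw 1.5217745952643982 in lane -66.88665395432099 0.754329647001363 0.010715843683351656
```

Box in lane: lateral +0.8 mm, yaw +0.01, and the measured sizes agree with those given. I go back down behind it the same way.

```bash
python3 -m pendant '[[-0.18,[0,-0.1,0],0],[-0.18,[0,-0.1,0],0],[-0.18,[0,-0.1,0],0],[-0.18,[0,-0.1,-0.1],0],[-0.18,[0,-0.1,-0.15],0],[-0.18,[0,-0.1,-0.15],0],[-0.18,[0,0,-0.15],0],[-0.18,[0,0,-0.15],0],[-0.18,[0,0,-0.15],0],[-0.18,[0,0,-0.15],0],[-0.18,[0,0,0],0],[-0.18,[0,0,0],0],[-0.18,[0,0.04,0],0],[-0.18,[0,0.04,0],0],[-0.18,[0,0.01,0],0],[-0.18,[0,0.01,0],0],[-0.18,[0,0,0],0]]'
```

```text
time: 7.77
eef_pos: [565.6, -155.8, 43.4]
tool_rot: [[0.038, 0.999, 0.002], [0.999, -0.038, -0.001], [-0.001, 0.002, -1.0]]
ft_force: [0.2, 1.0, -0.7]
finger_gap: 50.2
finger_force: 0.0
```

```bash
python3 -m pendant '[[-0.18,[0.0012,0.025,0],-0.0004],[-0.18,[0.0012,0.025,0],-0.0004],[-0.18,[0.0012,0.025,0],-0.0004],[-0.18,[0.0012,0.025,0],-0.0004],[-0.18,[0.0012,0.025,0],-0.0004],[-0.18,[0.0012,0.025,0],-0.0004],[-0.18,[0.0012,0.025,0],-0.0004],[-0.18,[0.0012,0.025,0],-0.0004],[-0.18,[0.0012,0.025,0],-0.0004],[-0.18,[0.0012,0.025,0],-0.0004],[-0.18,[0.0012,0.025,0],-0.0004],[-0.18,[0.0012,0.025,0],-0.0004],[-0.18,[0.0012,0.025,0],-0.0004],[-0.18,[0.0012,0.025,0],-0.0004],[-0.18,[0.0012,0.025,0],-0.0004],[-0.18,[0.0012,0.025,0],-0.0004],[-0.18,[0.0012,0.025,0],-0.0004],[-0.18,[0.0012,0.025,0],-0.0004],[-0.18,[0.0012,0.025,0],-0.0004],[-0.18,[0.0012,0.025,0],-0.0004]]'
python3 - <<'E'
from rig import ctrl
import cv2,numpy as np
w=ctrl.get_image("wrist")["pixels"];cv2.imwrite("pics/w5.png",w[...,::-1])
h=cv2.cvtColor(w,cv2.COLOR_RGB2HSV).astype(int)
y=(h[...,0]>20)&(h[...,0]<36)&(h[...,1]>170)&(h[...,2]>110);b=(h[...,0]>105)&(h[...,0]<128)&(h[...,1]>140)&(h[...,2]>40)
for r in(10,60,110,160,210,235,244):
    q=np.where(b[r])[0];p=np.where(y[r])[0];print(r,q.min() if len(q) else 0,q.max() if len(q) else 0,"yellow L",p[p<256].min(initial=999),p[p<256].max(initial=0),"R",p[p>256].min(initial=999),p[p>256].max(initial=0))
E
```

```text
time: 9.43
eef_pos: [570.1, -59.5, 43.1]
tool_rot: [[0.05, 0.999, 0.001], [0.999, -0.05, -0.004], [-0.004, 0.002, -1.0]]
ft_force: [0.3, -5.8, 3.7]
finger_gap: 50.6
finger_force: 2.9
10 135 377 yellow L 107 133 R 379 405
60 140 372 yellow L 114 138 R 374 399
110 145 367 yellow L 120 143 R 369 392
160 150 361 yellow L 126 149 R 364 386
210 155 356 yellow L 999 0 R 999 0
235 158 354 yellow L 999 0 R 999 0
244 159 353 yellow L 999 0 R 999 0
```

The box is centred in the lane, with equal rail visible on both sides (28 px each). I carry on.

```bash
python3 -m pendant '[[-0.18,[0.0012,0.025,0],0],[-0.18,[0.0012,0.025,0],0],[-0.18,[0.0012,0.025,0],0],[-0.18,[0.0012,0.025,0],0],[-0.18,[0.0012,0.025,0],0],[-0.18,[0.0012,0.025,0],0],[-0.18,[0.0012,0.025,0],0],[-0.18,[0.0012,0.025,0],0],[-0.18,[0.0012,0.025,0],0],[-0.18,[0.0012,0.025,0],0],[-0.18,[0.0012,0.025,0],0],[-0.18,[0.0012,0.025,0],0],[-0.18,[0.0012,0.025,0],0],[-0.18,[0.0012,0.025,0],0],[-0.18,[0.0012,0.025,0],0],[-0.18,[0.0012,0.025,0],0],[-0.18,[0.0012,0.025,0],0],[-0.18,[0.0012,0.025,0],0],[-0.18,[0,0,0],0],[-0.18,[0,0,0],0]]'
python3 - <<'E'
from rig import ctrl
import cv2,numpy as np
w=ctrl.get_image("wrist")["pixels"];cv2.imwrite("pics/w6.png",w[...,::-1])
h=cv2.cvtColor(w,cv2.COLOR_RGB2HSV).astype(int)
y=(h[...,0]>20)&(h[...,0]<36)&(h[...,1]>170)&(h[...,2]>110);b=(h[...,0]>105)&(h[...,0]<128)&(h[...,1]>140)&(h[...,2]>40)
for r in(10,110,210):
    q=np.where(b[r])[0];p=np.where(y[r])[0];print(r,q.min() if len(q) else 0,q.max() if len(q) else 0,"yellow L",p[p<256].min(initial=999),p[p<256].max(initial=0),"R",p[p>256].min(initial=999),p[p>256].max(initial=0))
E
```

```text
time: 11.15
eef_pos: [574.3, 32.6, 42.6]
tool_rot: [[0.048, 0.999, 0.001], [0.999, -0.048, -0.001], [-0.001, 0.001, -1.0]]
ft_force: [0.6, -3.2, 2.7]
finger_gap: 50.3
finger_force: 1.9
10 135 378 yellow L 107 133 R 380 406
110 145 367 yellow L 120 143 R 369 393
210 155 357 yellow L 132 153 R 359 381
```

Still centred. The last ~19 mm go slowly, in small steps until the stop resists.

```bash
python3 -m pendant '[[-0.18,[0.0005,0.01,0],0],[-0.18,[0.0005,0.01,0],0],[-0.18,[0.0005,0.01,0],0],[-0.18,[0.0005,0.01,0],0],[-0.18,[0.0005,0.01,0],0],[-0.18,[0.0005,0.01,0],0],[-0.18,[0.0005,0.01,0],0]]'
python3 -m pendant '[[-0.18,[0.0003,0.006,0],0],[-0.18,[0.0003,0.006,0],0],[-0.18,[0,0,0],0]]'
```

```text
time: 11.78
eef_pos: [574.5, 45.5, 42.3]
tool_rot: [[0.049, 0.999, -0.0], [0.999, -0.049, -0.002], [-0.003, -0.0, -1.0]]
ft_force: [0.1, -6.3, 5.7]
finger_gap: 50.5
finger_force: 3.2
time: 12.03
eef_pos: [574.7, 48.4, 42.3]
tool_rot: [[0.048, 0.999, -0.0], [0.999, -0.048, -0.002], [-0.002, -0.0, -1.0]]
ft_force: [-0.2, -5.5, 5.1]
finger_gap: 50.4
finger_force: 2.7
```

```bash
python3 -m pendant '[[-0.18,[0.0003,0.006,0],0],[-0.18,[0,0,0],0]]'
```

```text
time: 12.2
eef_pos: [574.6, 49.4, 42.3]
tool_rot: [[0.048, 0.999, -0.0], [0.999, -0.048, -0.002], [-0.002, -0.0, -1.0]]
ft_force: [-0.6, -5.5, 5.0]
finger_gap: 50.2
finger_force: 2.8
```

```bash
python3 -m pendant '[[-0.18,[0.0002,0.005,0],0],[-0.18,[0.0002,0.005,0],0],[-0.18,[0,0,0],0]]'
```

```text
time: 12.45
eef_pos: [574.7, 51.0, 42.3]
tool_rot: [[0.049, 0.999, -0.001], [0.999, -0.049, -0.003], [-0.003, -0.0, -1.0]]
ft_force: [0.3, -6.4, 4.2]
finger_gap: 50.5
finger_force: 3.1
```

```bash
python3 -m pendant '[[-0.18,[0.0002,0.005,0],0],[-0.18,[0,0,0],0]]'
```

```text
time: 12.62
eef_pos: [574.7, 51.0, 42.3]
tool_rot: [[0.049, 0.999, -0.001], [0.999, -0.049, -0.004], [-0.004, -0.001, -1.0]]
ft_force: [-0.7, -8.2, 5.0]
finger_gap: 50.3
finger_force: 3.9
```

```bash
python3 -m pendant '[[-0.18,[0.0002,0.005,0],0],[-0.18,[0,0,0],0]]'
```

```text
time: 12.78
eef_pos: [574.7, 51.0, 42.3]
tool_rot: [[0.049, 0.999, -0.001], [0.999, -0.049, -0.005], [-0.005, -0.001, -1.0]]
ft_force: [0.2, -9.0, 5.4]
finger_gap: 50.4
finger_force: 4.7
```

It stopped at y = 51, as predicted, with the force rising: the box is against the stop. One more small press to seat it, then back off, rise and check.

```bash
python3 -m pendant '[[-0.18,[0.0002,0.006,0],0],[-0.18,[0.0002,0.006,0],0],[-0.18,[0,0,0],0]]'; python3 -m pendant '[[-0.18,[0,-0.025,0],0],[-0.18,[-0.001,-0.04,0],0],[-0.18,[-0.002,-0.06,0],0],[-0.18,[0,0,0],0],[-0.18,[0,0,0.15],0],[-0.18,[0,0,0.15],0],[-0.18,[0,0,0.15],0],[-0.18,[0,0,0.15],0],[-0.18,[0,0.1,0.15],0],[-0.18,[0,0.1,0.15],0],[-0.18,[0,0.1,0.1],0],[-0.18,[0,0.1,0],0],[-0.18,[0,0.1,0],0],[-0.18,[0,0.1,0],0],[-0.18,[0,0,0],0],[-0.18,[0,0,0],0],[-0.18,[0,0,0],0]]'
python3 - <<'E'
from rig import ctrl
import cv2,numpy as np
i=ctrl.get_image("wrist");np.save("w4.npy",i,allow_pickle=True)
cv2.imwrite("pics/w7.png",cv2.resize(i["pixels"][0:320,130:386],(480,600),interpolation=cv2.INTER_CUBIC)[...,::-1])
E
```

```text
time: 13.03
eef_pos: [574.7, 51.1, 42.3]
tool_rot: [[0.05, 0.999, -0.002], [0.999, -0.05, -0.008], [-0.008, -0.001, -1.0]]
ft_force: [-1.0, -13.4, 6.9]
finger_gap: 50.3
finger_force: 6.6
time: 14.45
eef_pos: [574.2, 151.8, 241.7]
tool_rot: [[0.048, 0.999, -0.001], [0.999, -0.048, -0.001], [-0.001, -0.001, -1.0]]
ft_force: [-1.0, -0.5, -0.4]
finger_gap: 50.1
finger_force: 0.0
```

View pics/w7.png

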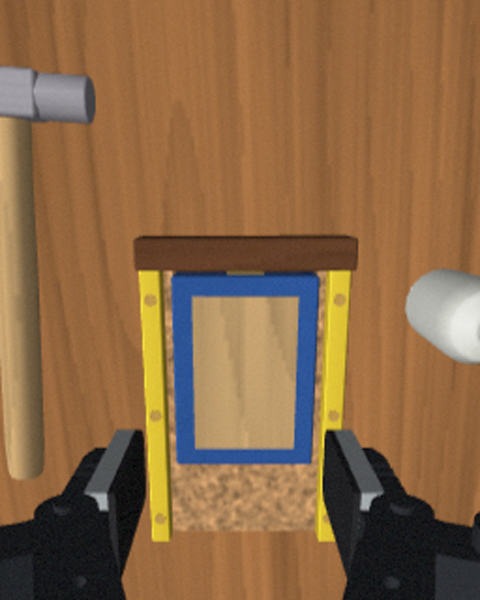

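The box sits centred in the lane, clasp end at the stop (front top edge row 275, stop face row 270), and the hammer and glue are untouched. One numeric check, then hand in.

```bash
python3 - <<'E'
from pl import *
from rig import ctrl
print(at(246,275,50),at(246,270,30),at(247,463,50))
o=ctrl.get_obs();print(o["time"],o["eef_pos"])
E
```

```text
[581.72934985 181.24946764] [582.16837364 181.75829707] [577.53327704  62.68196428]
14.5 [574.38533769 151.16789497 241.72539055]
```

Front edge and stop face agree within 0.5 mm.

```bash
python3 -c "
from rig import ctrl
print(ctrl.finish_job())"
```

```text
the job is handed in; nothing more can be done
None
```

The blue box is centred in the lane with its front against the stop (measured gap about 0.5 mm); it stayed clear of both rails in every check image, nothing else was pushed, and I handed the job in at about 14.5 s.

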